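# Hang the lift-off door on the perfume cabinet

## Robot

A 7-joint arm with a two-finger parallel gripper is mounted at the origin on the work surface. World frame = base frame: x ahead of the robot, y to its left, z up, the work surface at z = 0. Lengths are in m, angles in rad, forces in N, time in s.
With the tool pointing down it reaches from about 0.4 to 0.875 m from the base axis. Payload 6.5 kg.
Tool frame: the origin (TCP) lies on the mounting face of the last link; the fingertips stand robot.tcp_to_tips ahead of it and the grasp point (between the pads) lies 155 mm ahead of it (robot.tcp_to_tips is the distance from the TCP to the fingertips, in m); x points along the fingers, y is the direction in which the jaws open and shut, and the axes are right-handed (so a half turn about x gives the same grasp; the last joint's range is limited). The gripper opens to 85 mm and grips with 20 to 120 N. Pads are 22 mm wide; open, the fingers measure 114 mm over their backs; the gripper's body (76 mm by 85 mm) begins 54 mm behind the grasp point. The pads swing forward as they close: fully open they stand 13 mm farther back than shut.
Start: joints at [1.168, 0.536, -0.004, 1.538, 0.003, 1.067, -0.071], TCP at [0.215, -0.613, 0.405] pointing down, gripper open.
Joint ranges: [-2.7, 2.7], [-0.37, 2.16], [-1.27, 1.26], [0.24, 2.4], [-1.31, 4.45], [0.19, 1.91], [-2.76, 2.76]. Speed limits (rad/s): [2.39, 2.39, 3.14, 3.14, 3.14, 3.14, 3.14].

## Interface

Orientations are given as a 3x3 rotation matrix whose columns are the frame's x, y, z axes.
In Python, from bench import robot, viewer gives the robot as it stands. The module is installed in compiled form; this text tells all that it offers.
- The arm moves only by the tool servo_tool, never from a script. Its argument "moves" is a list of rows, each an object of numbers: "x", "y", "z": the shift along the tool's x, y, z in mm; "ax", "ay", "az": the turn, a rotation vector about the tool's x, y, z in degrees; "fingers": the opening, from 0 (shut) to 1 (fully open). A call has exactly 10 rows; each row shifts and turns the commanded pose from where the row before left it, along the tool's axes as they then stand; what a row does not reach is not made up. A row lasts 1/12 s, in which the tool goes at most 41.7 mm and 7.16 degrees, less where a joint would pass 70% of its speed; a pose out of reach is approached as far as the arm can. A call is refused whole if a number of a shift passes 41.7 or a number of a turn 7.16, either way. A call with a gripper value outside its range is refused whole. The fingers move at their own pace and stop on an object; "newtons" is the grip in N (left out, the last holds). Time passes only in rows, so rows that do not move let the fingers close, or fill a call up. It gives the time, the measured TCP pose, the force and the opening at its end, in the units of the state.
- robot.observe(): the state, without advancing time (a new reading comes with each control period).
- viewer.grab_frame(name): name is "side" or "top" or "wrist"; returns a dict with "pixels" (420x560x3 uint8, red, green, blue), "range_z" (420x560 float32, m along the optical axis (not along the pixel's ray), 0 where there is no reading), "camera_matrix" (3x3 intrinsics, pixels), "R" (3x3) and "t" (3): a world point X has camera coordinates R X + t; the wrist camera has in their place "hand_eye" (4x4, takes a point from camera to tool coordinates, whose origin is the TCP and whose axes are the tool frame's). Camera axes: x right, y down, z forward; pixel columns grow to the right and rows downward; lengths in m; the calibration is good to about 2 mm. The wrist camera is an equidistant fisheye: a pixel r from the principal point sees the ray r / f radians off the axis. A picture is of the moment at which its call begins: read the wrist's pose just before it.
- robot.finish_job(): hands the job in, once; it reports no verdict.
The state is a dict: "time": time; "q": joint angles; "joint_vel": joint speeds; "joint_efforts": joint torques, N m; "eef_pos": TCP position; "tool_rot": TCP orientation; "contact_force": force on the tool from outside, world axes, zero at the start; "ft_torque": the same for the moment, N m; "finger_gap": finger opening in m.
Only numpy, scipy, OpenCV 4.12 (cv2) and the standard library are available. Lean on these libraries where they do the work, as an engineer would, in place of code of your own. Each camera call takes 0.05 s, during which the arm holds its last target. There are 200 camera calls.

## Task

Lift the little cabinet door out of its stand, hang it on the cabinet's two hinge pins with both knuckles fully down, then swing it gently shut against the rubber bumpers. The pins stand a little off their marked place, nobody knows which way, so feel for the pins with a light touch, and never press the door down or drop it onto the pins with more than 25 N. Leave the bottle, jar and beaker where they stand.

Things in the scene. Friction and masses are not known exactly. Their poses are not given: they have to be found in the camera images.
- cabinet: Open-fronted light wooden bottle cabinet, fixed (sizes in mm), 110 deep (x) x 190 wide (y) x 195 high. Origin: centre of its underside, on the table. Front looks along its own -x (front plane at x = -55). Near its y = -78 side the front carries a steel hinge plate with two arms, one straight above the other, each 12 thick, ending in a round flat shoulder 18 wide with an upright pin.
- hinge (a point): Centre of the round shoulders (eccentric adjusters), at table height, at x = -73, y = -78 in the cabinet's frame; axes as the cabinet's. Both pins stand 4.5 off this centre, both in the same horizontal direction, which is different every time, may be any, and is not measured. They are clamped tight and do not move; one is exactly above the other.
- pin_tip (a point): 56 above the hinge point: the height of the lower pin's tip; the pin itself is 4.5 to one side, as said there. Each steel pin is 8 in diameter, 16 long, its edge chamfered 0.6. Lower pin: shoulder at height 40, tip at 56. Upper pin: shoulder at 135, tip at 151.
- bumper (a point): Face of the upper of two rubber bumpers (12 diameter, 11 proud) on the cabinet's front, at y = +45, heights 178 and 22. The shut door rests against them, parallel to the front within 0.05 rad.
- stand: Fixed plywood stand: board 100 x 180 x 12 with two rails (10 thick, 110 long, along y from -47 to 63, tops at height 52) and a slot 16 wide between them along its y. Origin: centre of its underside. The door stands upright in the slot on the board (its underside at height 12), axes parallel to the stand's.
- door_mid (a point): Centre of the loose wooden door panel, half-way up (mm): 12 thick (x), 130 wide (y), 180 high (z), 0.2 to 0.33 kg, top edge 90 above this point. Outer face looks along its own -x, with a small knob (18 proud, at y = +48, 10 below centre). Pinch it across its thickness at the top edge. Shut, its axes are parallel to the cabinet's; open at a right angle it is turned +90 degrees about z (anticlockwise from above).
- knuckles (a point): Knuckle axis at the underside of the lower knuckle: y = -82, z = -60 from the door's centre, axes as the door's. Two upright steel tubes 20 long, bore 10.2, outside 16.6, undersides 30 and 125 above the door's underside, spaced as the pins. Fully home this point is 40 above the table. Bring them in from the side, just above the pin tips: the lower knuckle cannot pass the upper arm from above.
- amber_bottle: Bystander: loose brown bottle with black cap, 36 diameter, 75 high. Origin: centre of its underside.
- jar: Bystander: loose glass jar with white lid, 56 diameter, 60 high. Origin: centre of its underside.
- beaker: Bystander: loose glass beaker, 64 diameter, 85 high. Origin: centre of its underside.
Not all that is in view belongs to the job. There is more than one size of the part that bears door_mid; the job needs the smallest.

How it is judged:
On the way, in this order (a step that is already met when the one before it is completed fails the run):
1. the door is lifted clear out of the stand (height (world z) of door_mid above 0.15 m), for 0.1 s.
2. the door is upright with both knuckles fully down on the pins (x of knuckles in the frame of hinge between -0.007 and 0.007 m and y of knuckles in the frame of hinge between -0.007 and 0.007 m and z of knuckles in the frame of hinge between 0.036 and 0.044 m and angle between door_mid's own z axis and vertical below 0.06 rad), for 0.3 s.
At the end, for the whole second after the job is handed in: Door on both pins: knuckle undersides within 4 mm of 40 mm height, knuckle axis within 7 mm (in x and in y) of the marked place, upright within 0.06 rad, shut within 0.12 rad of parallel to the front and over its opening, at rest (under 0.02 m/s) (all of step 2 and angle between the x axis of door_mid and the x axis of cabinet, either way round below 0.12 rad and y of door_mid in the frame of hinge above 0.05 m and linear speed of door below 0.02 m/s); the robot touches nothing.
It fails at once if while it is being hung, the door presses or drops onto the cabinet or its pins with over 25 N (contact force between door and cabinet above 25 N and angle between the x axis of door_mid and the x axis of cabinet, either way round above 0.25 rad).
It fails at once if the door is slammed or rammed shut on the cabinet with over 50 N (contact force between door and cabinet above 50 N).
It fails at once if the amber bottle is moved more than 20 mm or tipped over (distance of amber_bottle from where it was at the start of the episode above 0.02 m or angle between amber_bottle's own z axis and vertical above 0.3 rad).
It fails at once if the jar is moved more than 20 mm or tipped over (distance of jar from where it was at the start of the episode above 0.02 m or angle between jar's own z axis and vertical above 0.3 rad).
It fails at once if the beaker is moved more than 20 mm or tipped over (distance of beaker from where it was at the start of the episode above 0.02 m or angle between beaker's own z axis and vertical above 0.3 rad).
It also fails if it takes over 72 s, if anything falls off the work surface, if the arm or the gripper's body presses on something with over 40 N, if the wrist force passes 120 N, or if a joint passes its speed limit or range.

## Working session

There is one attempt and no reset: what is moved stays moved. The work goes in short steps, Python scripts to look and compute and a tool call to move; the robot and the scene stay as the last step left them, time stands still between calls to the robot, and variables do not carry over. Pictures are saved under pics/ and viewed, about 8 in all and at most 12, crops included, and the job is handed in when it is done.

Besides the shell and the picture viewer there is one more tool, called as name(argument=value, ...) on one line, values as JSON. servo_tool: Moves the arm, as the interface text tells. Its arguments: {"type":"object","properties":{"moves":{"type":"array","items":{"type":"object","properties":{"x":{"type":"number"},"y":{"type":"number"},"z":{"type":"number"},"ax":{"type":"number"},"ay":{"type":"number"},"az":{"type":"number"},"fingers":{"type":"number"}}}},"newtons":{"type":"number"}},"required":["moves"]}

```bash
mkdir -p pics; cat > h.py <<'E'
import numpy as np, cv2
from bench import robot, viewer
def grab(n):
    f=viewer.grab_frame(n); np.savez(f'{n}.npz',**f); return f
def world(f):
    K=f['camera_matrix'];z=f['range_z'];v,u=np.mgrid[:z.shape[0],:z.shape[1]]
    c=np.stack([(u-K[0,2])/K[0,0]*z,(v-K[1,2])/K[1,1]*z,z],-1)
    w=(c-f['t'])@f['R']; w[z==0]=np.nan; return w
E
python3 - <<'E'
from h import *
o=robot.observe();print(o, robot.tcp_to_tips)
for n in('side','top'):
    f=grab(n);cv2.imwrite(f'pics/{n}0.png',f['pixels'][...,::-1]);print(n,f['camera_matrix'],f['R'],f['t'])
E
```

```text
{'time': 0.0, 'q': array([ 1.16779964,  0.53717021, -0.00442607,  1.5388435 ,  0.00261994,
        1.0672843 , -0.07121458]), 'joint_vel': array([ 0.00098177,  0.00031366, -0.00019065, -0.00126371, -0.00106489,
        0.00249852, -0.0002269 ]), 'joint_efforts': array([-2.95160180e-05, -5.83397198e+01,  1.04868896e+00, -2.59102982e+01,
        1.22861151e-02,  9.57348326e-03, -1.01832475e-05]), 'eef_pos': array([ 0.21469283, -0.6131832 ,  0.40382189]), 'tool_rot': array([[-6.99986630e-04,  3.30517839e-01, -9.43799485e-01],
       [ 1.54904432e-03, -9.43798226e-01, -3.30518547e-01],
       [-9.99998555e-01, -1.69334580e-03,  1.48659356e-04]]), 'contact_force': array([ 0.18628686, -0.07119796, -0.27687252]), 'ft_torque': array([-0.00473956, -0.0726842 , -0.01486583]), 'finger_gap': 0.08564088225388507} 0.1734
side [[456.41127291   0.         285.79025325]
 [  0.         456.41127291 207.58346681]
 [  0.           0.           1.        ]] [[-0.90583425  0.42322166  0.01864784]
 [ 0.24391655  0.55704071 -0.7938579 ]
 [-0.34636546 -0.71455515 -0.60781732]] [4.72537057e-01 3.11225074e-04 1.27249364e+00]
top [[401.62884094   0.         283.495002  ]
 [  0.         401.62884094 204.26293312]
 [  0.           0.           1.        ]] [[ 0.02657979 -0.99961319  0.00818401]
 [-0.98607752 -0.02756245 -0.16398606]
 [ 0.1641482  -0.00371135 -0.98642871]] [-0.04096356  0.5178641   0.98645914]
```

View pics/side0.png

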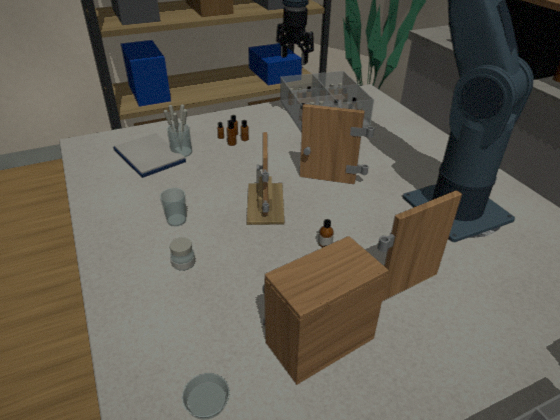

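View pics/top0.png

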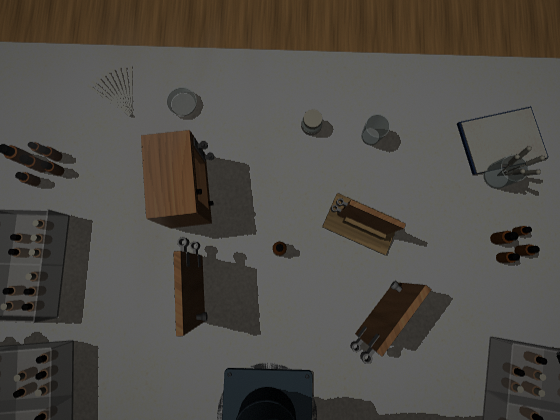

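The top view (rows down = toward the robot) shows three doors that could be taken: one in the stand at top (368,212), one free by the base at (395,318), and one near the cabinet at (188,290). The one in the plywood stand is the smallest, so I choose it. The cabinet is at (180,178), with its hinge at about (205,147) and bumpers at about (211,203). The beaker is at (375,130), the jar at (312,122) and the bottle at (280,248).

```bash
python3 - <<'E'
from h import *
f=dict(np.load('top.npz'));w=world(f);g=dict(np.load('side.npz'));ws=world(g)
def rect(P,name):
    r=cv2.minAreaRect((P[:,:2]*1000).astype(np.float32));print(name,len(P),'med z',np.median(P[:,2]).round(4),'c',np.round(r[0],1),'size',np.round(r[1],1),'ang',round(r[2],2))
def sel(w,c0,c1,r0,r1,z0,z1):
    m=np.zeros(w.shape[:2],bool);m[r0:r1,c0:c1]=1;m&=(w[...,2]>z0)&(w[...,2]<z1);return w[m]
rect(sel(w,130,225,120,240,.185,.205),'cab top')
rect(sel(w,325,420,185,250,.183,.2),'door top')
for nm,b in(('near base',(350,440,275,365)),('left',(170,210,235,340)),('stand',(325,420,185,250))):
    P=sel(w,*b,.1,.4);print(nm,'max z',np.percentile(P[:,2],[50,90,99]).round(3))
    rect(P[P[:,2]>np.percentile(P[:,2],99)-.01],nm)
rect(sel(w,320,410,190,260,.008,.017),'stand board')
rect(sel(w,320,410,190,260,.045,.058),'rails')
rect(sel(ws,240,290,180,230,.008,.017),'stand board side')
rect(sel(ws,250,280,125,180,.183,.2),'door top side')
rect(sel(ws,260,390,235,310,.185,.205),'cab top side')
for nm,b,z in(('beaker',(358,395,112,150),(.07,.1)),('jar',(298,330,105,140),(.05,.07)),('bottle',(268,292,237,260),(.06,.085))): rect(sel(w,*b,*z),nm)
# low things near cabinet front
P=sel(w,195,225,135,215,.12,.183)
for p in P[::6]: print(np.round(p*1000).astype(int),end=' ')
c=f['pixels'];a=cv2.resize(c[180:260,320:430],None,fx=6,fy=6,interpolation=2)[...,::-1]
b=cv2.resize(c[120:220,140:230],None,fx=4.8,fy=4.8,interpolation=2)[...,::-1]
im=np.zeros((960,800,3),np.uint8)
cv2.imwrite('pics/c1.png',cv2.resize(np.hstack([a,np.pad(b,((0,0),(0,0),(0,0)))]) if a.shape[0]==b.shape[0] else a,None,fx=.72,fy=.72))
E
```

```text
cab top 4296 med z 0.1955 c [530.1 221.5] size [244.  120.6] ang 8.47
door top 371 med z 0.1922 c [ 478.4 -230.5] size [129.3  13. ] ang 67.43
near base max z [0.193 0.233 0.235]
near base 730 med z 0.2321 c [ 260.2 -272.1] size [ 16.4 167.2] ang 52.33
left max z [0.199 0.233 0.235]
left 703 med z 0.2325 c [301.7 180.8] size [167.3  16.4] ang 5.96
stand max z [0.173 0.193 0.195]
stand 357 med z 0.1923 c [ 478.4 -230.5] size [129.3  13. ] ang 67.43
stand board 1167 med z 0.0122 c [ 479.2 -231.4] size [179.7 100.8] ang 67.05
rails 255 med z 0.0517 c [ 474.5 -215.8] size [152.4  21. ] ang 62.38
stand board side 989 med z 0.0106 c [ 479.8 -227.1] size [184.1  99.7] ang 67.22
door top side 121 med z 0.1903 c [ 479.6 -228.3] size [128.8  10. ] ang 66.93
cab top side 5213 med z 0.1938 c [520.2 223.2] size [264.5 119.1] ang 8.27
beaker 187 med z 0.0826 c [ 721.1 -259.9] size [61.8 62.3] ang 36.58
jar 286 med z 0.06 c [745.2 -95.6] size [47.7 47.4] ang 3.8
bottle 44 med z 0.0751 c [406.3 -18.6] size [15.7 15.6] ang 47.34
[650 185 152] [651 172 135] [651 186 127] [649 165 135] [641 171 152] [636 183 157] [639 171 151] [646 161 130] [641 176 135] [641 162 136] [640 179 131] [639 164 136] [638 182 128] [637 167 135] [633 182 138] [636 165 129] [635 171 123] [624 186 140] [624 187 126] [564 176 171] [548 174 177] [538 172 182] [533 171 174] [520 166 183] [516 162 183] [513 168 170] [501 167 175] [498 166 165] [500 167 140] [499 166 132] [486 164 182] [486 164 171] [486 165 158] [485 164 148] [485 165 135] [484 164 125] [471 163 182] [469 167 176] [476 163 127]
```

View pics/c1.png

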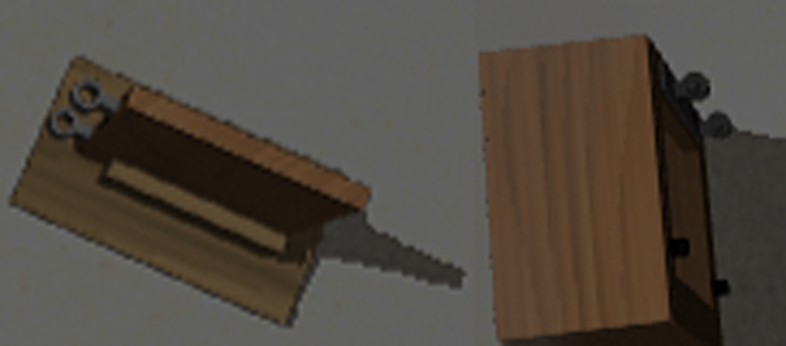

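The crop shows the small door in the stand (crop 135..370, 90..210), with its knuckles at the left end. Its 129x13 mm top at z=0.192 matches the given sizes, while the other two doors are 0.235 high and 167 wide. Next I fit the cabinet pose.

```bash
python3 - <<'E'
from h import *
f=dict(np.load('top.npz'));w=world(f);g=dict(np.load('side.npz'));ws=world(g)
for nm,W in(('top',w),('side',ws)):
    m=((W[...,2]>.188)&(W[...,2]<.203)&(W[...,1]>.1)&(W[...,1]<.35)&(W[...,0]>.35)).astype(np.uint8)
    n,l,s,c=cv2.connectedComponentsWithStats(cv2.morphologyEx(m,2,np.ones((3,3))))
    k=1+np.argmax(s[1:,4]);P=W[l==k];r=cv2.minAreaRect((P[:,:2]*1000).astype(np.float32));print(nm,r,np.median(P[:,2]))
    (cx,cy),(a,b),t=r
    t=np.radians(t if b>a else t+90) # short side direction = cab x
    x=np.array([np.cos(t),np.sin(t)]);x=x if x[1]>0 else -x
    y=np.array([-x[1],x[0]]);c=np.array([cx,cy])
    print('cab x ang',np.degrees(np.arctan2(x[1],x[0])),'c',c,'hinge',c-73*x-78*y)
v=viewer.grab_frame('wrist');print(v['hand_eye'],v['camera_matrix'])
E
```

```text
top ((555.8119506835938, 230.13072204589844), (190.66357421875, 111.05622100830078), 8.469400405883789) 0.19552268934735126
cab x ang 98.46940040588379 c [555.81195068 230.13072205] hinge [643.71286138 169.41474475]
side ((555.867431640625, 232.26516723632812), (191.34100341796875, 111.91266632080078), 8.300274848937988) 0.19379884188945404
cab x ang 98.30027484893799 c [555.86743164 232.26516724] hinge [643.58873836 171.28998911]
[[-4.09943274e-04 -3.05038121e-01  9.52340053e-01  3.11809447e-02]
 [ 9.99999447e-01  7.96871282e-04  6.85699571e-04 -4.07289430e-04]
 [-9.68056948e-04  9.52339808e-01  3.05037626e-01 -8.00111352e-02]
 [ 0.00000000e+00  0.00000000e+00  0.00000000e+00  1.00000000e+00]] [[325.1922621    0.         278.92078454]
 [  0.         325.1922621  206.19644359]
 [  0.           0.           1.        ]]
```

servo_tool(moves=[{"ax":-6.87},{"ax":-6.87},{"ax":-6.87},{"ax":-6.87},{"ax":-6.87},{"ax":-6.87},{"ax":-6.88},{"y":8,"z":-38},{"y":8,"z":-38},{"y":8,"z":-38}], newtons=100)

```text
invalid input at $.moves[0]: expected keys x, y, z, ax, ay, az, fingers
```

servo_tool(moves=[{"y":8,"z":-38},{"y":8,"z":-38},{"y":8,"z":-38},{"y":8,"z":-38},{"y":8,"z":-38},{"y":8,"z":-38},{"y":8,"z":-38},{"y":8,"z":-38},{"y":8,"z":-37},{}])

```text
invalid input at $.moves[0]: expected keys x, y, z, ax, ay, az, fingers
```

```bash
cat >> h.py <<'E'
def go(target,ang,o=None):
    """tool-axis shift (mm) to world target (mm), turn about tool x (deg) to reach tool-y angle ang"""
    o=o or robot.observe();R=o['tool_rot'];p=o['eef_pos']*1000
    a=np.degrees(np.arctan2(R[1,1],R[0,1]))
    print('t',round(o['time'],2),'p',p.round(1),'yang',a.round(2),'down',R[:,0].round(4),'F',o['contact_force'].round(2),'M',o['ft_torque'].round(2),'gap',o['finger_gap'].round(4))
    print('shift tool',(R.T@(np.array(target)-p)).round(1),'ax',round(-(ang-a),2))
E
python3 - <<'E'
from h import *
go((478.6,-230,404),-22.6)
v=grab('wrist');cv2.imwrite('pics/w1.png',v['pixels'][...,::-1])
E
```

```text
Traceback (most recent call last):
  File "h.py", line 13, in go
    print('t',round(o['time'],2),'p',p.round(1),'yang',a.round(2),'down',R[:,0].round(4),'F',o['contact_force'].round(2),'M',o['ft_torque'].round(2),'gap',o['finger_gap'].round(4))
                                                                                                                                                           ^^^^^^^^^^^^^^^^^^^^^
AttributeError: 'float' object has no attribute 'round'
```

All keys are required in each row.

servo_tool(moves=[{"x":0,"y":0,"z":0,"ax":-6.87,"ay":0,"az":0,"fingers":1},{"x":0,"y":0,"z":0,"ax":-6.87,"ay":0,"az":0,"fingers":1},{"x":0,"y":0,"z":0,"ax":-6.87,"ay":0,"az":0,"fingers":1},{"x":0,"y":0,"z":0,"ax":-6.87,"ay":0,"az":0,"fingers":1},{"x":0,"y":0,"z":0,"ax":-6.87,"ay":0,"az":0,"fingers":1},{"x":0,"y":0,"z":0,"ax":-6.87,"ay":0,"az":0,"fingers":1},{"x":0,"y":0,"z":0,"ax":-6.88,"ay":0,"az":0,"fingers":1},{"x":0,"y":8,"z":-38,"ax":0,"ay":0,"az":0,"fingers":1},{"x":0,"y":8,"z":-38,"ax":0,"ay":0,"az":0,"fingers":1},{"x":0,"y":8,"z":-38,"ax":0,"ay":0,"az":0,"fingers":1}], newtons=100)

```text
time: 0.98
eef_pos: [0.2808, -0.5164, 0.4042]
tool_rot: [[-0.0, 0.922, -0.386], [0.001, -0.386, -0.922], [-1.0, -0.0, -0.0]]
contact_force: [1.1, 0.2, 0.5]
finger_gap: 0.085
```

servo_tool(moves=[{"x":0,"y":8,"z":-38,"ax":0,"ay":0,"az":0,"fingers":1},{"x":0,"y":8,"z":-38,"ax":0,"ay":0,"az":0,"fingers":1},{"x":0,"y":8,"z":-38,"ax":0,"ay":0,"az":0,"fingers":1},{"x":0,"y":8,"z":-38,"ax":0,"ay":0,"az":0,"fingers":1},{"x":0,"y":8,"z":-38,"ax":0,"ay":0,"az":0,"fingers":1},{"x":0,"y":8,"z":-38,"ax":0,"ay":0,"az":0,"fingers":1},{"x":0,"y":8,"z":-38,"ax":0,"ay":0,"az":0,"fingers":1},{"x":0,"y":8,"z":-38,"ax":0,"ay":0,"az":0,"fingers":1},{"x":0,"y":8,"z":-37,"ax":0,"ay":0,"az":0,"fingers":1},{"x":0,"y":0,"z":0,"ax":0,"ay":0,"az":0,"fingers":1}])

```text
time: 1.82
eef_pos: [0.4824, -0.2225, 0.4051]
tool_rot: [[0.003, 0.927, -0.374], [0.004, -0.374, -0.927], [-1.0, 0.002, -0.005]]
contact_force: [0.4, 0.9, 0.5]
finger_gap: 0.0852
```

```bash
sed -i "s/o\['finger_gap'\].round(4)/round(o['finger_gap'],4)/" h.py
cat >> h.py <<'E'
def wpix(v,uv):
    "unit rays in tool frame + camera origin (m) for wrist pixels"
    K=v['camera_matrix'];d=(np.atleast_2d(uv)-K[:2,2])/K[0,0];th=np.linalg.norm(d,axis=1,keepdims=True)
    r=np.hstack([d/np.maximum(th,1e-9)*np.sin(th),np.cos(th)]);H=v['hand_eye'];return r@H[:3,:3].T,H[:3,3]
def wplane(v,uv,z,o):
    "world mm of pixels on plane height z (mm)"
    r,c=wpix(v,uv);R=o['tool_rot'];r=r@R.T;c=(R@c+o['eef_pos'])*1000
    return c+r*((z-c[2])/r[:,2:])
def wproj(v,X,o):
    "world mm -> wrist pixels"
    H=v['hand_eye'];p=(np.atleast_2d(X)/1000-o['eef_pos'])@o['tool_rot'];p=(p-H[:3,3])@H[:3,:3]
    rho=np.linalg.norm(p[:,:2],axis=1);th=np.arctan2(rho,p[:,2]);K=v['camera_matrix']
    return p[:,:2]/rho[:,None]*th[:,None]*K[0,0]+K[:2,2]
E
python3 - <<'E'
from h import *
o=robot.observe();go((478.6,-230,404),-22.6,o)
v=grab('wrist');cv2.imwrite('pics/w1.png',v['pixels'][...,::-1])
y=np.array([-.384,-.923]);c=np.array([478.6,-230]);x=np.array([-.923,.384])
print(wproj(v,[[*(c+s*y+e*x),192] for s in(-65,65) for e in(-6,6)]+[[*(c-82*y),157]],o).round(0))
E
```

```text
t 1.82 p [ 482.4 -222.5  405.1] yang -21.96 down [ 0.0034  0.0041 -1.    ] F [0.39 0.85 0.54] M [ 0.03 -0.03 -0.01] gap 0.0852
shift tool [ 1.1 -0.7  8.4] ax 0.64
[[287. 148.]
 [265. 148.]
 [283. 334.]
 [266. 334.]
 [277. 116.]]
```

View pics/w1.png

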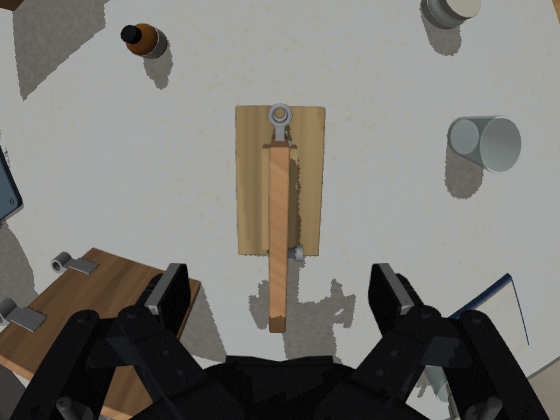

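The wrist view shows the stand door centred between the pads. Its top edge runs from (279,146) to (277,330), the knuckle is at (281,115) and the knob at (299,254). This agrees with the prediction within about 1.5 mm.

servo_tool(moves=[{"x":5,"y":0,"z":4,"ax":0.3,"ay":0,"az":0,"fingers":1},{"x":10,"y":0,"z":4,"ax":0.3,"ay":0,"az":0,"fingers":1},{"x":15,"y":0,"z":0,"ax":0,"ay":0,"az":0,"fingers":1},{"x":15,"y":0,"z":0,"ax":0,"ay":0,"az":0,"fingers":1},{"x":15,"y":0,"z":0,"ax":0,"ay":0,"az":0,"fingers":0.7},{"x":10,"y":0,"z":0,"ax":0,"ay":0,"az":0,"fingers":0.5},{"x":0,"y":0,"z":0,"ax":0,"ay":0,"az":0,"fingers":0.3},{"x":0,"y":0,"z":0,"ax":0,"ay":0,"az":0,"fingers":0.3},{"x":0,"y":0,"z":0,"ax":0,"ay":0,"az":0,"fingers":0.3},{"x":0,"y":0,"z":0,"ax":0,"ay":0,"az":0,"fingers":0.3}])

```text
time: 2.7
eef_pos: [0.4754, -0.2381, 0.3355]
tool_rot: [[0.001, 0.919, -0.395], [-0.001, -0.395, -0.919], [-1.0, 0.002, 0.0]]
contact_force: [0.2, -0.1, -0.7]
finger_gap: 0.0255
```

```bash
python3 - <<'E'
from h import *
o=robot.observe();go((478.6,-230,335),-22.6,o)
v=grab('wrist');cv2.imwrite('pics/w2.png',v['pixels'][...,::-1])
E
```

```text
t 2.7 p [ 475.4 -238.1  335.5] yang -23.24 down [ 1.4e-03 -8.0e-04 -1.0e+00] F [ 0.24 -0.09 -0.69] M [ 0.04 -0.04 -0.06] gap 0.0255
shift tool [ 0.5 -0.3 -8.7] ax -0.64
```

View pics/w2.png

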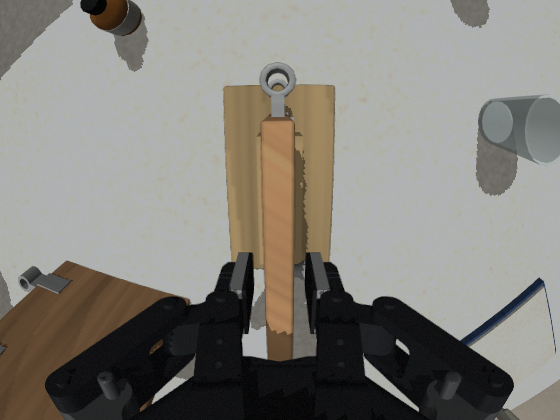

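The pads straddle the door at (242..318, 270), with the knuckle at (278,78). Grip is centred, but 9 mm too far along the door, so I correct that, then close.

servo_tool(moves=[{"x":0,"y":0,"z":-3,"ax":-0.3,"ay":0,"az":0,"fingers":0.3},{"x":0,"y":0,"z":-3,"ax":-0.3,"ay":0,"az":0,"fingers":0.3},{"x":0,"y":0,"z":-2.7,"ax":0,"ay":0,"az":0,"fingers":0.3},{"x":0,"y":0,"z":0,"ax":0,"ay":0,"az":0,"fingers":0.2},{"x":0,"y":0,"z":0,"ax":0,"ay":0,"az":0,"fingers":0},{"x":0,"y":0,"z":0,"ax":0,"ay":0,"az":0,"fingers":0},{"x":0,"y":0,"z":0,"ax":0,"ay":0,"az":0,"fingers":0},{"x":0,"y":0,"z":0,"ax":0,"ay":0,"az":0,"fingers":0},{"x":0,"y":0,"z":0,"ax":0,"ay":0,"az":0,"fingers":0},{"x":0,"y":0,"z":0,"ax":0,"ay":0,"az":0,"fingers":0}])

```text
time: 3.58
eef_pos: [0.479, -0.2295, 0.3351]
tool_rot: [[0.001, 0.923, -0.384], [0.0, -0.384, -0.923], [-1.0, 0.001, -0.0]]
contact_force: [0.9, 2.3, 5.3]
finger_gap: 0.0105
```

servo_tool(moves=[{"x":-1,"y":0,"z":0,"ax":0,"ay":0,"az":0,"fingers":0},{"x":-4,"y":0,"z":0,"ax":0,"ay":0,"az":0,"fingers":0},{"x":-8,"y":0,"z":0,"ax":0,"ay":0,"az":0,"fingers":0},{"x":-12,"y":0,"z":0,"ax":0,"ay":0,"az":0,"fingers":0},{"x":-15,"y":0,"z":0,"ax":0,"ay":0,"az":0,"fingers":0},{"x":-15,"y":0,"z":0,"ax":0,"ay":0,"az":0,"fingers":0},{"x":-10,"y":0,"z":0,"ax":0,"ay":0,"az":0,"fingers":0},{"x":-5,"y":0,"z":0,"ax":0,"ay":0,"az":0,"fingers":0},{"x":0,"y":0,"z":0,"ax":0,"ay":0,"az":0,"fingers":0},{"x":0,"y":0,"z":0,"ax":0,"ay":0,"az":0,"fingers":0}])

```text
time: 4.42
eef_pos: [0.4782, -0.2297, 0.4043]
tool_rot: [[-0.001, 0.923, -0.385], [0.0, -0.385, -0.923], [-1.0, -0.001, 0.0]]
contact_force: [-0.5, 0.5, -2.3]
finger_gap: 0.0107
```

```bash
python3 - <<'E'
from h import *
h=np.array([643.6,170.4]);y=np.array([-.384,-.923])
o=robot.observe();go((*(h+(82+60)*y),405),-22.6,o)
v=grab('wrist');cv2.imwrite('pics/w3.png',v['pixels'][...,::-1])
E
```

```text
t 4.42 p [ 478.2 -229.7  404.3] yang -22.61 down [-8.e-04  1.e-04 -1.e+00] F [-0.47  0.51 -2.25] M [ 0.07 -0.01  0.02] gap 0.0107
shift tool [  -0.7   -1.1 -291. ] ax -0.01
```

servo_tool(moves=[{"x":0,"y":0,"z":-15,"ax":0,"ay":0,"az":0,"fingers":0},{"x":0,"y":0,"z":-30,"ax":0,"ay":0,"az":0,"fingers":0},{"x":5,"y":0,"z":-40,"ax":0,"ay":0,"az":0,"fingers":0},{"x":8,"y":0,"z":-40,"ax":0,"ay":0,"az":0,"fingers":0},{"x":9,"y":-1,"z":-40,"ax":0,"ay":0,"az":0,"fingers":0},{"x":9,"y":0,"z":-40,"ax":0,"ay":0,"az":0,"fingers":0},{"x":8,"y":0,"z":-40,"ax":0,"ay":0,"az":0,"fingers":0},{"x":5,"y":0,"z":-30,"ax":0,"ay":0,"az":0,"fingers":0},{"x":2,"y":0,"z":-12,"ax":0,"ay":0,"az":0,"fingers":0},{"x":0,"y":0,"z":-4,"ax":0,"ay":0,"az":0,"fingers":0}])

```text
time: 5.3
eef_pos: [0.5894, 0.0427, 0.3571]
tool_rot: [[-0.002, 0.925, -0.38], [0.002, -0.38, -0.925], [-1.0, -0.003, -0.001]]
contact_force: [-0.1, -0.3, -2.8]
finger_gap: 0.0102
```

servo_tool(moves=[{"x":0,"y":0,"z":0,"ax":0,"ay":0,"az":0,"fingers":0},{"x":0,"y":0,"z":0,"ax":0,"ay":0,"az":0,"fingers":0},{"x":0,"y":0,"z":0,"ax":0,"ay":0,"az":0,"fingers":0},{"x":0,"y":0,"z":0,"ax":0,"ay":0,"az":0,"fingers":0},{"x":0,"y":0,"z":0,"ax":0,"ay":0,"az":0,"fingers":0},{"x":0,"y":0,"z":0,"ax":0,"ay":0,"az":0,"fingers":0},{"x":0,"y":0,"z":0,"ax":0,"ay":0,"az":0,"fingers":0},{"x":0,"y":0,"z":0,"ax":0,"ay":0,"az":0,"fingers":0},{"x":0,"y":0,"z":0,"ax":0,"ay":0,"az":0,"fingers":0},{"x":0,"y":0,"z":0,"ax":0,"ay":0,"az":0,"fingers":0}])

```text
time: 6.13
eef_pos: [0.5895, 0.0394, 0.3587]
tool_rot: [[0.0, 0.923, -0.384], [-0.0, -0.384, -0.923], [-1.0, 0.0, -0.0]]
contact_force: [-0.7, -0.8, -1.6]
finger_gap: 0.0108
```

```bash
python3 - <<'E'
from h import *
h=np.array([643.6,170.4]);y=np.array([-.384,-.923])
o=robot.observe();go((*(h+(82)*y),357),-22.6,o)
v=grab('wrist')
q=wproj(v,[[*h,135],[*h,151],[*h,40]],o);print(q)
p=v['pixels'];im=cv2.resize(p[0:210,140:420],None,fx=2.8,fy=2.8,interpolation=cv2.INTER_CUBIC);cv2.imwrite('pics/w4.png',im[...,::-1])
E
```

```text
t 6.13 p [589.5  39.4 358.7] yang -22.6 down [ 0. -0. -1.] F [-0.72 -0.78 -1.62] M [ 0.   -0.03 -0.01] gap 0.0108
shift tool [  1.7  -0.4 -59.8] ax 0.0
[[276.24053879   3.86044694]
 [275.99813223  -4.68017236]
 [277.14473287  36.17091908]]
```

View pics/w4.png

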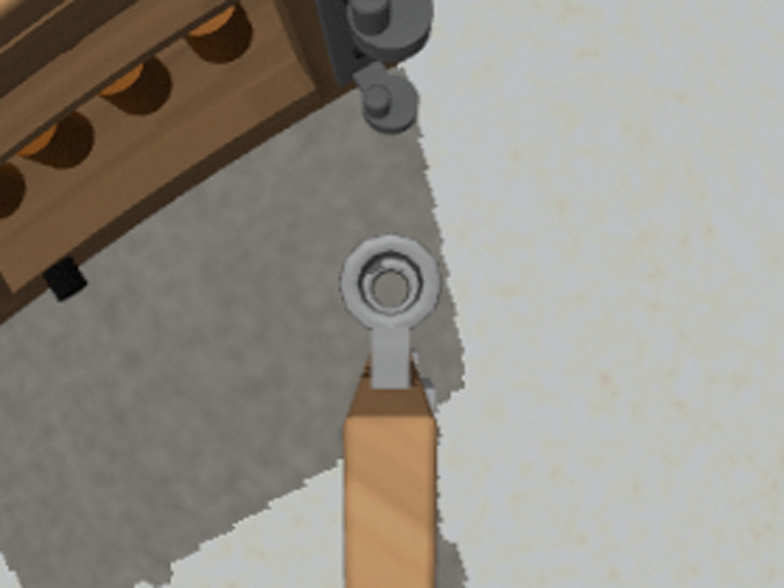

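The view shows the lower shoulder at crop (390,105), with its pin off to the left at (377,97). The upper knuckle is at (390,282), with the lower bore visible through it. The pins are therefore about 4 mm to tool -y. I move 35 mm closer for a sharper look.

servo_tool(moves=[{"x":0,"y":-1,"z":-5,"ax":0,"ay":0,"az":0,"fingers":0},{"x":0,"y":-1,"z":-10,"ax":0,"ay":0,"az":0,"fingers":0},{"x":0,"y":-1,"z":-10,"ax":0,"ay":0,"az":0,"fingers":0},{"x":0,"y":-1,"z":-7,"ax":0,"ay":0,"az":0,"fingers":0},{"x":0,"y":0,"z":-3,"ax":0,"ay":0,"az":0,"fingers":0},{"x":0,"y":0,"z":0,"ax":0,"ay":0,"az":0,"fingers":0},{"x":0,"y":0,"z":0,"ax":0,"ay":0,"az":0,"fingers":0},{"x":0,"y":0,"z":0,"ax":0,"ay":0,"az":0,"fingers":0},{"x":0,"y":0,"z":0,"ax":0,"ay":0,"az":0,"fingers":0},{"x":0,"y":0,"z":0,"ax":0,"ay":0,"az":0,"fingers":0}])

```text
time: 7.02
eef_pos: [0.5992, 0.0727, 0.3586]
tool_rot: [[-0.0, 0.923, -0.385], [-0.0, -0.385, -0.923], [-1.0, -0.0, 0.0]]
contact_force: [-0.7, 0.1, -2.4]
finger_gap: 0.0107
```

```bash
python3 - <<'E'
from h import *
h=np.array([643.6,170.4]);y=np.array([-.384,-.923])
o=robot.observe();go((*(h+(82)*y),357),-22.6,o)
v=grab('wrist');np.save('o.npy',o,allow_pickle=True)
q=wproj(v,[[*h,135],[*h,151],[*h,40],[*h,56]],o);print(q)
p=v['pixels'];im=cv2.resize(p[20:120,220:340],None,fx=6,fy=6,interpolation=cv2.INTER_CUBIC);im=cv2.convertScaleAbs(im,alpha=1.4);cv2.imwrite('pics/w5.png',im[...,::-1])
E
```

```text
t 7.02 p [599.2  72.7 358.6] yang -22.65 down [-2.e-04 -4.e-04 -1.e+00] F [-0.67  0.13 -2.4 ] M [-0.02 -0.03  0.04] gap 0.0107
shift tool [  1.6   3.4 -25.3] ax -0.05
[[282.63043445  58.78636626]
 [282.95622709  54.63824316]
 [281.44102507  74.02498804]
 [281.58310582  72.19681289]]
```

View pics/w5.png

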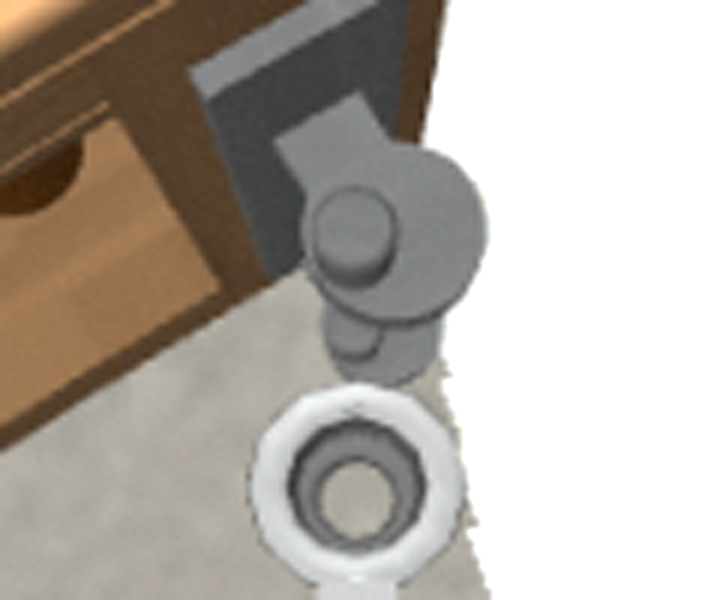

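The zoom shows the upper shoulder at crop (394,234), its pin tip at (355,230), and the upper knuckle bore at (357,487). I compute the offsets from these.

```bash
python3 - <<'E'
from h import *
o=np.load('o.npy',allow_pickle=True).item();v=dict(np.load('wrist.npz'))
f=lambda a:np.array(a)/6+[220-.4,20-.4]
R=o['tool_rot']
s=wplane(v,f([394.5,234]),135,o)[0];p=wplane(v,f([355,230]),151,o)[0];p2=wplane(v,f([350,338]),56,o)[0]
for zt in(179,181):
  k=wplane(v,f([357.3,486.5]),zt,o)[0]
  print('k',k.round(1),'pin-k tool',(R.T@(p-k)).round(1))
print('lower bore',wplane(v,f([356.5,499]),65.6,o).round(1))
print('shoulder',s.round(1),'pin',p.round(1),'off tool',(R.T@(p-s)).round(1),'lowpin~',p2.round(1))
print('nominal knuckle tool', (R.T@(k-o['eef_pos']*1000)).round(1))
for d in((302,234),(487,234)):print(wplane(v,f(d),135,o).round(1))
for a in((290,487),(425,487)):print(wplane(v,f(a),180.6,o).round(1))
E
```

```text
k [631.9 147.5 179. ] pin-k tool [ 28.   -0.2 -23.8]
k [631.9 147.5 181. ] pin-k tool [ 30.   -0.2 -23.8]
lower bore [[631.8 147.5  65.6]]
shoulder [645.1 169.9 135. ] pin [640.8 169.6 151. ] off tool [-16.   -3.8   2. ] lowpin~ [639.6 168.6  56. ]
nominal knuckle tool [177.6   1.3 -81.7]
[[636.9 173.3 135. ]]
[[653.4 166.6 135. ]]
[[627.3 149.4 180.6]]
[[636.5 145.6 180.6]]
```

servo_tool(moves=[{"x":0,"y":0,"z":-3,"ax":0,"ay":0,"az":0,"fingers":0},{"x":0,"y":-0.2,"z":-6,"ax":0,"ay":0,"az":0,"fingers":0},{"x":0,"y":0,"z":-7,"ax":0,"ay":0,"az":0,"fingers":0},{"x":0,"y":0,"z":-5,"ax":0,"ay":0,"az":0,"fingers":0},{"x":0,"y":0,"z":-2.8,"ax":0,"ay":0,"az":0,"fingers":0},{"x":0,"y":0,"z":0,"ax":0,"ay":0,"az":0,"fingers":0},{"x":2,"y":0,"z":0,"ax":0,"ay":0,"az":0,"fingers":0},{"x":2,"y":0,"z":0,"ax":0,"ay":0,"az":0,"fingers":0},{"x":0,"y":0,"z":0,"ax":0,"ay":0,"az":0,"fingers":0},{"x":0,"y":0,"z":0,"ax":0,"ay":0,"az":0,"fingers":0}])

```text
time: 7.9
eef_pos: [0.6081, 0.0949, 0.3544]
tool_rot: [[-0.001, 0.923, -0.385], [-0.0, -0.385, -0.923], [-1.0, -0.0, 0.001]]
contact_force: [-0.9, -0.1, -3.2]
finger_gap: 0.0105
```

```bash
python3 - <<'E'
from h import *
p=np.array([640.8,169.6])
o=robot.observe();go((*(p-(o['tool_rot']@[0,1.3,-81.7])[:2]),349),-22.6,o)
v=grab('wrist')
im=cv2.resize(v['pixels'][70:130,245:315],None,fx=8,fy=8,interpolation=cv2.INTER_CUBIC);im=cv2.convertScaleAbs(im,alpha=1.4);cv2.imwrite('pics/w6.png',im[...,::-1])
E
```

```text
t 7.9 p [608.1  94.9 354.4] yang -22.63 down [-6.e-04 -3.e-04 -1.e+00] F [-0.87 -0.09 -3.21] M [0.06 0.05 0.03] gap 0.0105
shift tool [5.4 0.1 0.1] ax -0.03
```

View pics/w6.png

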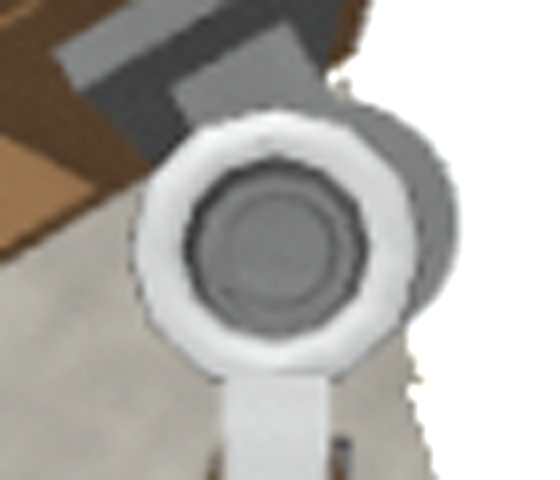

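Through the bore, the pin tip sits at crop (280,247) and the bore at (276,248). That is concentric within about 0.5 mm. I apply a small correction, then a light descent.

servo_tool(moves=[{"x":0,"y":0.2,"z":-0.3,"ax":0,"ay":0,"az":0,"fingers":0},{"x":1,"y":0,"z":0,"ax":0,"ay":0,"az":0,"fingers":0},{"x":1,"y":0,"z":0,"ax":0,"ay":0,"az":0,"fingers":0},{"x":1,"y":0,"z":0,"ax":0,"ay":0,"az":0,"fingers":0},{"x":1,"y":0,"z":0,"ax":0,"ay":0,"az":0,"fingers":0},{"x":1,"y":0,"z":0,"ax":0,"ay":0,"az":0,"fingers":0},{"x":1,"y":0,"z":0,"ax":0,"ay":0,"az":0,"fingers":0},{"x":0.5,"y":0,"z":0,"ax":0,"ay":0,"az":0,"fingers":0},{"x":0,"y":0,"z":0,"ax":0,"ay":0,"az":0,"fingers":0},{"x":0,"y":0,"z":0,"ax":0,"ay":0,"az":0,"fingers":0}])

```text
time: 8.78
eef_pos: [0.6085, 0.0955, 0.3482]
tool_rot: [[-0.0, 0.923, -0.384], [-0.0, -0.384, -0.923], [-1.0, -0.0, 0.0]]
contact_force: [-0.4, 0.0, -2.8]
finger_gap: 0.0104
```

servo_tool(moves=[{"x":0.7,"y":0,"z":0,"ax":0,"ay":0,"az":0,"fingers":0},{"x":0.7,"y":0,"z":0,"ax":0,"ay":0,"az":0,"fingers":0},{"x":0.7,"y":0,"z":0,"ax":0,"ay":0,"az":0,"fingers":0},{"x":0.7,"y":0,"z":0,"ax":0,"ay":0,"az":0,"fingers":0},{"x":0.7,"y":0,"z":0,"ax":0,"ay":0,"az":0,"fingers":0},{"x":0,"y":0,"z":0,"ax":0,"ay":0,"az":0,"fingers":0},{"x":0,"y":0,"z":0,"ax":0,"ay":0,"az":0,"fingers":0},{"x":0,"y":0,"z":0,"ax":0,"ay":0,"az":0,"fingers":0},{"x":0,"y":0,"z":0,"ax":0,"ay":0,"az":0,"fingers":0},{"x":0,"y":0,"z":0,"ax":0,"ay":0,"az":0,"fingers":0}])

```text
time: 9.62
eef_pos: [0.6085, 0.0955, 0.3447]
tool_rot: [[0.0, 0.923, -0.384], [-0.0, -0.384, -0.923], [-1.0, 0.0, -0.0]]
contact_force: [0.1, -0.6, -3.4]
finger_gap: 0.01
```

servo_tool(moves=[{"x":1,"y":0,"z":0,"ax":0,"ay":0,"az":0,"fingers":0},{"x":1,"y":0,"z":0,"ax":0,"ay":0,"az":0,"fingers":0},{"x":1,"y":0,"z":0,"ax":0,"ay":0,"az":0,"fingers":0},{"x":1,"y":0,"z":0,"ax":0,"ay":0,"az":0,"fingers":0},{"x":1,"y":0,"z":0,"ax":0,"ay":0,"az":0,"fingers":0},{"x":0,"y":0,"z":0,"ax":0,"ay":0,"az":0,"fingers":0},{"x":0,"y":0,"z":0,"ax":0,"ay":0,"az":0,"fingers":0},{"x":0,"y":0,"z":0,"ax":0,"ay":0,"az":0,"fingers":0},{"x":0,"y":0,"z":0,"ax":0,"ay":0,"az":0,"fingers":0},{"x":0,"y":0,"z":0,"ax":0,"ay":0,"az":0,"fingers":0}])

```text
time: 10.45
eef_pos: [0.6085, 0.0955, 0.3397]
tool_rot: [[0.0, 0.923, -0.384], [-0.0, -0.384, -0.923], [-1.0, 0.0, -0.0]]
contact_force: [-0.5, -0.8, -2.8]
finger_gap: 0.0102
```

```bash
python3 - <<'E'
from h import *
o=robot.observe();go((608.5,95.5,334),-22.6,o)
E
```

```text
t 10.45 p [608.5  95.5 339.7] yang -22.6 down [ 1.e-04 -0.e+00 -1.e+00] F [-0.49 -0.81 -2.84] M [ 0.   -0.04  0.  ] gap 0.0102
shift tool [ 5.7 -0.1 -0. ] ax -0.0
```

servo_tool(moves=[{"x":1,"y":0,"z":0,"ax":0,"ay":0,"az":0,"fingers":0},{"x":1,"y":0,"z":0,"ax":0,"ay":0,"az":0,"fingers":0},{"x":1,"y":0,"z":0,"ax":0,"ay":0,"az":0,"fingers":0},{"x":1,"y":0,"z":0,"ax":0,"ay":0,"az":0,"fingers":0},{"x":0.5,"y":0,"z":0,"ax":0,"ay":0,"az":0,"fingers":0},{"x":0,"y":0,"z":0,"ax":0,"ay":0,"az":0,"fingers":0},{"x":0,"y":0,"z":0,"ax":0,"ay":0,"az":0,"fingers":0},{"x":0,"y":0,"z":0,"ax":0,"ay":0,"az":0,"fingers":0},{"x":0,"y":0,"z":0,"ax":0,"ay":0,"az":0,"fingers":0},{"x":0,"y":0,"z":0,"ax":0,"ay":0,"az":0,"fingers":0}])

```text
time: 11.28
eef_pos: [0.6085, 0.0955, 0.3352]
tool_rot: [[0.0, 0.923, -0.384], [0.0, -0.384, -0.923], [-1.0, 0.0, -0.0]]
contact_force: [0.4, -0.3, -2.5]
finger_gap: 0.0106
```

servo_tool(moves=[{"x":0.4,"y":0,"z":0,"ax":0,"ay":0,"az":0,"fingers":0},{"x":0.4,"y":0,"z":0,"ax":0,"ay":0,"az":0,"fingers":0},{"x":0.4,"y":0,"z":0,"ax":0,"ay":0,"az":0,"fingers":0},{"x":0,"y":0,"z":0,"ax":0,"ay":0,"az":0,"fingers":0},{"x":0,"y":0,"z":0,"ax":0,"ay":0,"az":0,"fingers":0},{"x":0,"y":0,"z":0,"ax":0,"ay":0,"az":0,"fingers":0},{"x":0,"y":0,"z":0,"ax":0,"ay":0,"az":0,"fingers":0},{"x":0,"y":0,"z":0,"ax":0,"ay":0,"az":0,"fingers":0},{"x":0,"y":0,"z":0,"ax":0,"ay":0,"az":0,"fingers":0},{"x":0,"y":0,"z":0,"ax":0,"ay":0,"az":0,"fingers":0}])

```text
time: 12.12
eef_pos: [0.6085, 0.0955, 0.334]
tool_rot: [[-0.0, 0.923, -0.384], [-0.0, -0.384, -0.923], [-1.0, -0.0, 0.0]]
contact_force: [0.7, -0.3, -2.9]
finger_gap: 0.0108
```

servo_tool(moves=[{"x":0.3,"y":0,"z":0,"ax":0,"ay":0,"az":0,"fingers":0},{"x":0.3,"y":0,"z":0,"ax":0,"ay":0,"az":0,"fingers":0},{"x":0.3,"y":0,"z":0,"ax":0,"ay":0,"az":0,"fingers":0},{"x":0,"y":0,"z":0,"ax":0,"ay":0,"az":0,"fingers":0},{"x":0,"y":0,"z":0,"ax":0,"ay":0,"az":0,"fingers":0},{"x":0,"y":0,"z":0,"ax":0,"ay":0,"az":0,"fingers":0},{"x":0,"y":0,"z":0,"ax":0,"ay":0,"az":0,"fingers":0},{"x":0,"y":0,"z":0,"ax":0,"ay":0,"az":0,"fingers":0},{"x":0,"y":0,"z":0,"ax":0,"ay":0,"az":0,"fingers":0},{"x":0,"y":0,"z":0,"ax":0,"ay":0,"az":0,"fingers":0}])

```text
time: 12.95
eef_pos: [0.6085, 0.0955, 0.3331]
tool_rot: [[-0.0, 0.923, -0.384], [0.0, -0.384, -0.923], [-1.0, -0.0, -0.0]]
contact_force: [-0.5, 0.1, -1.5]
finger_gap: 0.0105
```

servo_tool(moves=[{"x":0.2,"y":0,"z":0,"ax":0,"ay":0,"az":0,"fingers":0},{"x":0.2,"y":0,"z":0,"ax":0,"ay":0,"az":0,"fingers":0},{"x":0,"y":0,"z":0,"ax":0,"ay":0,"az":0,"fingers":0},{"x":0,"y":0,"z":0,"ax":0,"ay":0,"az":0,"fingers":0},{"x":0,"y":0,"z":0,"ax":0,"ay":0,"az":0,"fingers":0},{"x":0,"y":0,"z":0,"ax":0,"ay":0,"az":0,"fingers":0},{"x":0,"y":0,"z":0,"ax":0,"ay":0,"az":0,"fingers":0},{"x":0,"y":0,"z":0,"ax":0,"ay":0,"az":0,"fingers":0},{"x":0,"y":0,"z":0,"ax":0,"ay":0,"az":0,"fingers":0},{"x":0,"y":0,"z":0,"ax":0,"ay":0,"az":0,"fingers":0}])

```text
time: 13.78
eef_pos: [0.6085, 0.0954, 0.3328]
tool_rot: [[0.0, 0.923, -0.384], [-0.0, -0.384, -0.923], [-1.0, 0.0, 0.0]]
contact_force: [-1.2, -1.4, 3.5]
finger_gap: 0.0105
```

```bash
python3 - <<'E'
from h import *
o=robot.observe();go((608.5,95.5,333),-22.6,o)
E
```

```text
t 13.78 p [608.5  95.4 332.8] yang -22.6 down [ 1.e-04 -1.e-04 -1.e+00] F [-1.23 -1.37  3.54] M [-0.13  0.37  0.09] gap 0.0105
shift tool [-0.2 -0.1 -0.1] ax -0.0
```

The knuckles bottomed at TCP z=0.3328 (0.333 expected), with the wrist force rising about 6 N. I ease up, release and rise.

servo_tool(moves=[{"x":-0.3,"y":0,"z":0,"ax":0,"ay":0,"az":0,"fingers":0},{"x":0,"y":0,"z":0,"ax":0,"ay":0,"az":0,"fingers":0.1},{"x":0,"y":0,"z":0,"ax":0,"ay":0,"az":0,"fingers":0.2},{"x":0,"y":0,"z":0,"ax":0,"ay":0,"az":0,"fingers":0.4},{"x":0,"y":0,"z":0,"ax":0,"ay":0,"az":0,"fingers":0.5},{"x":0,"y":0,"z":0,"ax":0,"ay":0,"az":0,"fingers":0.5},{"x":0,"y":0,"z":0,"ax":0,"ay":0,"az":0,"fingers":0.5},{"x":0,"y":0,"z":0,"ax":0,"ay":0,"az":0,"fingers":0.5},{"x":-5,"y":0,"z":0,"ax":0,"ay":0,"az":0,"fingers":0.5},{"x":-10,"y":0,"z":0,"ax":0,"ay":0,"az":0,"fingers":0.5}])

```text
time: 14.62
eef_pos: [0.6081, 0.0953, 0.3474]
tool_rot: [[-0.002, 0.923, -0.384], [-0.0, -0.384, -0.923], [-1.0, -0.002, 0.001]]
contact_force: [-0.6, 0.1, -0.5]
finger_gap: 0.0429
```

servo_tool(moves=[{"x":-15,"y":0,"z":0,"ax":0,"ay":0,"az":0,"fingers":0.5},{"x":-15,"y":0,"z":0,"ax":0,"ay":0,"az":0,"fingers":0.5},{"x":-15,"y":0,"z":0,"ax":0,"ay":0,"az":0,"fingers":0.5},{"x":-15,"y":0,"z":0,"ax":0,"ay":0,"az":0,"fingers":0.5},{"x":0,"y":12,"z":15,"ax":0,"ay":0,"az":0,"fingers":0.3},{"x":0,"y":12,"z":15,"ax":0,"ay":0,"az":0,"fingers":0},{"x":0,"y":12,"z":15,"ax":0,"ay":0,"az":0,"fingers":0},{"x":0,"y":0,"z":0,"ax":0,"ay":0,"az":0,"fingers":0},{"x":0,"y":0,"z":0,"ax":0,"ay":0,"az":0,"fingers":0},{"x":0,"y":0,"z":0,"ax":0,"ay":0,"az":0,"fingers":0}])

```text
time: 15.45
eef_pos: [0.6243, 0.041, 0.4086]
tool_rot: [[0.0, 0.923, -0.384], [0.001, -0.384, -0.923], [-1.0, 0.0, -0.001]]
contact_force: [0.2, 0.9, 0.5]
finger_gap: -0.0
```

```bash
python3 - <<'E'
from h import *
o=robot.observe();go((608.5,95.5,325),-22.6,o);print('q',o['q'].round(2))
f=grab('top');w=world(f);m=(w[...,2]>.182)&(w[...,2]<.198)&(w[...,0]>.55)&(w[...,1]<.165)&(w[...,1]>0)
P=w[m];print(len(P),np.median(P[:,2]),cv2.minAreaRect((P[:,:2]*1000).astype(np.float32)))
v=grab('wrist');a=v['pixels'];b=f['pixels'][90:270,100:340]
cv2.imwrite('pics/w7.png',np.hstack([cv2.resize(a,(400,300)),cv2.resize(b,(400,300))])[...,::-1])
E
```

```text
t 15.45 p [624.3  41.  408.6] yang -22.57 down [ 5.e-04  9.e-04 -1.e+00] F [0.16 0.92 0.48] M [0.03 0.03 0.01] gap -0.0
shift tool [ 83.7 -35.5 -44.2] ax 0.03
q [ 0.16  0.53 -0.42  1.58  0.23  1.08 -0.71]
135 0.18846021632021068 ((619.6881713867188, 125.03650665283203), (56.620731353759766, 13.192090034484863), 67.02031707763672)
```

View pics/w7.png

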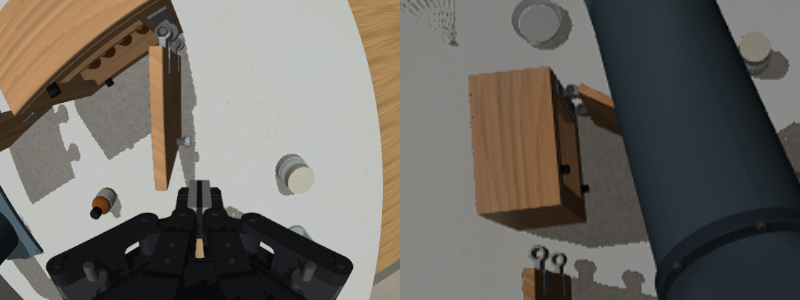

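The door hangs at 59° open with its top at about 0.189. The closed fingers (wrist panel 200,190) are on its outer face side, beyond the knob at (182,140). I lower beside it and approach.

servo_tool(moves=[{"x":10,"y":0,"z":0,"ax":0,"ay":0,"az":0,"fingers":0},{"x":15,"y":0,"z":0,"ax":0,"ay":0,"az":0,"fingers":0},{"x":20,"y":0,"z":0,"ax":0,"ay":0,"az":0,"fingers":0},{"x":20,"y":0,"z":0,"ax":0,"ay":0,"az":0,"fingers":0},{"x":12,"y":0,"z":0,"ax":0,"ay":0,"az":0,"fingers":0},{"x":6,"y":0,"z":0,"ax":0,"ay":0,"az":0,"fingers":0},{"x":0,"y":-4,"z":0,"ax":0,"ay":0,"az":0,"fingers":0},{"x":0,"y":-5,"z":0,"ax":0,"ay":0,"az":0,"fingers":0},{"x":0,"y":-4,"z":0,"ax":0,"ay":0,"az":0,"fingers":0},{"x":0,"y":0,"z":0,"ax":0,"ay":0,"az":0,"fingers":0}])

```text
time: 16.38
eef_pos: [0.6119, 0.0459, 0.3261]
tool_rot: [[0.001, 0.924, -0.383], [0.0, -0.383, -0.924], [-1.0, 0.001, -0.001]]
contact_force: [-0.6, 0.4, 0.2]
finger_gap: 0.0001
```

servo_tool(moves=[{"x":0,"y":-2.2,"z":0.35,"ax":1,"ay":0,"az":0,"fingers":0},{"x":0,"y":-4.5,"z":0.7,"ax":2,"ay":0,"az":0,"fingers":0},{"x":0,"y":-6.7,"z":0.9,"ax":3,"ay":0,"az":0,"fingers":0},{"x":0,"y":-6.7,"z":0.9,"ax":3,"ay":0,"az":0,"fingers":0},{"x":0,"y":-6.7,"z":0.9,"ax":3,"ay":0,"az":0,"fingers":0},{"x":0,"y":-6.7,"z":0.9,"ax":3,"ay":0,"az":0,"fingers":0},{"x":0,"y":-6.7,"z":0.9,"ax":3,"ay":0,"az":0,"fingers":0},{"x":0,"y":-6.7,"z":0.9,"ax":3,"ay":0,"az":0,"fingers":0},{"x":0,"y":-4.5,"z":0.7,"ax":2,"ay":0,"az":0,"fingers":0},{"x":0,"y":-2.2,"z":0.35,"ax":1,"ay":0,"az":0,"fingers":0}])

```text
time: 17.22
eef_pos: [0.5635, 0.0685, 0.3256]
tool_rot: [[0.001, 0.686, -0.728], [0.0, -0.728, -0.686], [-1.0, 0.0, -0.001]]
contact_force: [0.3, 0.5, -0.7]
finger_gap: 0.0004
```

```bash
python3 - <<'E'
from h import *
o=robot.observe();p=np.array([640.8,169.6]);go((*p,325),-81.6,o)
v=grab('wrist');cv2.imwrite('pics/w8.png',v['pixels'][...,::-1])
E
```

```text
t 17.22 p [563.5  68.5 325.6] yang -46.7 down [ 8.e-04  1.e-04 -1.e+00] F [ 0.26  0.54 -0.73] M [ 0.04 -0.    0.03] gap 0.0004
shift tool [   0.6  -20.6 -125.5] ax 34.9
```

View pics/w8.png

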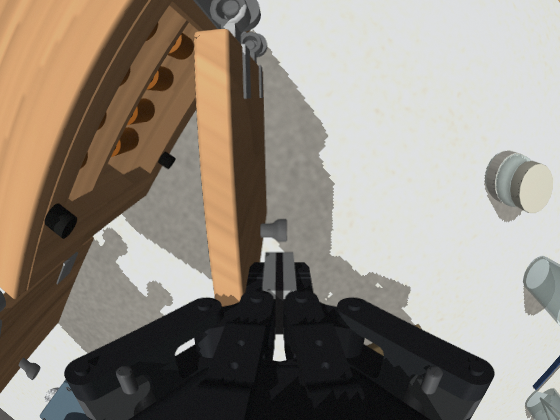

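The door follows ahead of the fingers. Its free edge is at (228,295), the knob at (275,230) and the fingers at (280,270). Nothing is in the way, so I continue more slowly.

servo_tool(moves=[{"x":0,"y":-2.2,"z":0.35,"ax":1,"ay":0,"az":0,"fingers":0},{"x":0,"y":-4.4,"z":0.6,"ax":2,"ay":0,"az":0,"fingers":0},{"x":0,"y":-4.4,"z":0.6,"ax":2,"ay":0,"az":0,"fingers":0},{"x":0,"y":-4.4,"z":0.6,"ax":2,"ay":0,"az":0,"fingers":0},{"x":0,"y":-4.4,"z":0.6,"ax":2,"ay":0,"az":0,"fingers":0},{"x":0,"y":-4.4,"z":0.6,"ax":2,"ay":0,"az":0,"fingers":0},{"x":0,"y":-4.4,"z":0.6,"ax":2,"ay":0,"az":0,"fingers":0},{"x":0,"y":-4.4,"z":0.6,"ax":2,"ay":0,"az":0,"fingers":0},{"x":0,"y":-4.4,"z":0.6,"ax":2,"ay":0,"az":0,"fingers":0},{"x":0,"y":-2.2,"z":0.35,"ax":1,"ay":0,"az":0,"fingers":0}])

```text
time: 18.1
eef_pos: [0.5365, 0.0974, 0.3251]
tool_rot: [[0.0, 0.427, -0.904], [0.0, -0.904, -0.427], [-1.0, -0.0, -0.0]]
contact_force: [-0.5, -0.7, 1.1]
finger_gap: 0.0
```

servo_tool(moves=[{"x":0,"y":-2.2,"z":0.3,"ax":1,"ay":0,"az":0,"fingers":0},{"x":0,"y":-2.2,"z":0.3,"ax":1,"ay":0,"az":0,"fingers":0},{"x":0,"y":-2.2,"z":0.3,"ax":1,"ay":0,"az":0,"fingers":0},{"x":0,"y":-2.2,"z":0.3,"ax":1,"ay":0,"az":0,"fingers":0},{"x":0,"y":-2.2,"z":0.3,"ax":1,"ay":0,"az":0,"fingers":0},{"x":0,"y":-2.2,"z":0.3,"ax":1,"ay":0,"az":0,"fingers":0},{"x":0,"y":-2.2,"z":0.3,"ax":1,"ay":0,"az":0,"fingers":0},{"x":0,"y":-2.2,"z":0.3,"ax":1,"ay":0,"az":0,"fingers":0},{"x":0,"y":0,"z":0,"ax":0,"ay":0,"az":0,"fingers":0},{"x":0,"y":0,"z":0,"ax":0,"ay":0,"az":0,"fingers":0}])

```text
time: 18.93
eef_pos: [0.5278, 0.1126, 0.325]
tool_rot: [[0.0, 0.299, -0.954], [-0.0, -0.954, -0.299], [-1.0, 0.0, -0.0]]
contact_force: [-0.4, 0.7, 0.3]
finger_gap: 0.0002
```

```bash
python3 - <<'E'
from h import *
o=robot.observe();p=np.array([640.8,169.6]);go((*p,325),-81.6,o)
for n in('side','wrist'):
  f=grab(n)
  if n=='side':
    a=f['pixels'][200:380,230:430]
cv2.imwrite('pics/w9.png',np.hstack([cv2.resize(f['pixels'],(400,300)),cv2.resize(a,(400,300))])[...,::-1])
E
```

```text
t 18.93 p [527.8 112.6 325. ] yang -72.58 down [ 0.e+00 -1.e-04 -1.e+00] F [-0.37  0.67  0.3 ] M [ 0.01 -0.04 -0.04] gap 0.0002
shift tool [  -0.   -20.5 -124.9] ax 9.02
```

View pics/w9.png

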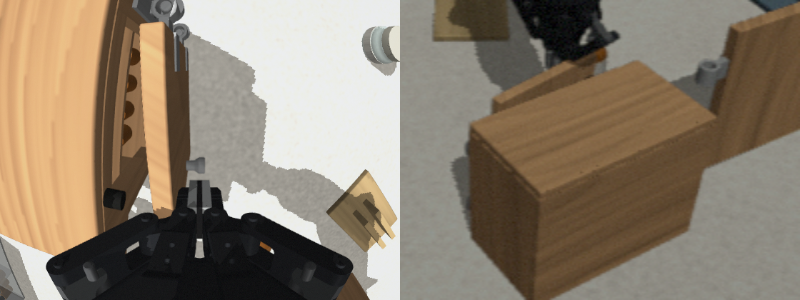

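The door is nearly shut: its free edge is at wrist-panel (160,210), still a few degrees off the bumper at (115,198). I continue at 1° per row.

servo_tool(moves=[{"x":0,"y":-2.2,"z":0.3,"ax":1,"ay":0,"az":0,"fingers":0},{"x":0,"y":-2.2,"z":0.3,"ax":1,"ay":0,"az":0,"fingers":0},{"x":0,"y":-2.2,"z":0.3,"ax":1,"ay":0,"az":0,"fingers":0},{"x":0,"y":-2.2,"z":0.3,"ax":1,"ay":0,"az":0,"fingers":0},{"x":0,"y":-2.2,"z":0.3,"ax":1,"ay":0,"az":0,"fingers":0},{"x":0,"y":-2.2,"z":0.3,"ax":1,"ay":0,"az":0,"fingers":0},{"x":0,"y":0,"z":0,"ax":0,"ay":0,"az":0,"fingers":0},{"x":0,"y":0,"z":0,"ax":0,"ay":0,"az":0,"fingers":0},{"x":0,"y":0,"z":0,"ax":0,"ay":0,"az":0,"fingers":0},{"x":0,"y":0,"z":0,"ax":0,"ay":0,"az":0,"fingers":0}])

```text
time: 19.87
eef_pos: [0.5227, 0.1246, 0.325]
tool_rot: [[0.0, 0.198, -0.98], [-0.0, -0.98, -0.198], [-1.0, 0.0, -0.0]]
contact_force: [-0.0, -0.3, 1.2]
finger_gap: 0.0001
```

servo_tool(moves=[{"x":0,"y":-1,"z":0,"ax":0.8,"ay":0,"az":0,"fingers":0},{"x":0,"y":-1,"z":0,"ax":0.8,"ay":0,"az":0,"fingers":0},{"x":0,"y":-1,"z":0,"ax":0.7,"ay":0,"az":0,"fingers":0},{"x":0,"y":-1,"z":0,"ax":0.7,"ay":0,"az":0,"fingers":0},{"x":0,"y":0,"z":0,"ax":0,"ay":0,"az":0,"fingers":0},{"x":0,"y":0,"z":0,"ax":0,"ay":0,"az":0,"fingers":0},{"x":0,"y":0,"z":0,"ax":0,"ay":0,"az":0,"fingers":0},{"x":0,"y":0,"z":0,"ax":0,"ay":0,"az":0,"fingers":0},{"x":0,"y":0,"z":0,"ax":0,"ay":0,"az":0,"fingers":0},{"x":0,"y":0,"z":0,"ax":0,"ay":0,"az":0,"fingers":0}])

```text
time: 20.7
eef_pos: [0.522, 0.1286, 0.325]
tool_rot: [[-0.0, 0.146, -0.989], [-0.0, -0.989, -0.146], [-1.0, 0.0, 0.0]]
contact_force: [1.6, -0.1, 0.3]
finger_gap: 0.0002
```

```bash
python3 - <<'E'
from h import *
o=robot.observe();p=np.array([640.8,169.6]);go((*p,325),-81.6,o)
f=grab('side');w=world(f);X=np.array([-.146,.989]);Y=np.array([-.989,-.146]);c=np.array([555.8,231])
xc=(w[...,:2]*1000-c)@X;yc=(w[...,:2]*1000-c)@Y
m=(w[...,2]>.183)&(w[...,2]<.1925)&(xc>-110)&(xc<-62)&(yc>-75)&(yc<60)
print(m.sum(),[ (yc[k].mean().round(),xc[k].mean().round(1)) for a in range(-75,60,15) if (k:=m&(yc>a)&(yc<a+15)).sum()>3])
print('slope',np.polyfit(yc[m],xc[m],1) if m.sum()>9 else None)
E
```

```text
t 20.7 p [522.  128.6 325. ] yang -81.61 down [-1.e-04 -0.e+00 -1.e+00] F [ 1.62 -0.1   0.3 ] M [-0.02  0.01 -0.03] gap 0.0002
shift tool [-1.000e-01 -2.320e+01 -1.235e+02] ax -0.01
331 [(np.float64(-50.0), np.float64(-70.3)), (np.float64(-38.0), np.float64(-70.7)), (np.float64(-22.0), np.float64(-71.0)), (np.float64(-8.0), np.float64(-71.8)), (np.float64(7.0), np.float64(-72.4)), (np.float64(22.0), np.float64(-72.7)), (np.float64(38.0), np.float64(-80.5)), (np.float64(52.0), np.float64(-70.5))]
slope [-7.24564305e-02 -7.31125279e+01]
```

It is about 0.03 rad from shut. I nudge slowly until the bumpers are felt.

servo_tool(moves=[{"x":0,"y":-0.5,"z":0,"ax":0,"ay":0,"az":0,"fingers":0},{"x":0,"y":-0.5,"z":0,"ax":0,"ay":0,"az":0,"fingers":0},{"x":0,"y":-0.5,"z":0,"ax":0,"ay":0,"az":0,"fingers":0},{"x":0,"y":-0.5,"z":0,"ax":0,"ay":0,"az":0,"fingers":0},{"x":0,"y":-0.5,"z":0,"ax":0,"ay":0,"az":0,"fingers":0},{"x":0,"y":-0.5,"z":0,"ax":0,"ay":0,"az":0,"fingers":0},{"x":0,"y":0,"z":0,"ax":0,"ay":0,"az":0,"fingers":0},{"x":0,"y":0,"z":0,"ax":0,"ay":0,"az":0,"fingers":0},{"x":0,"y":0,"z":0,"ax":0,"ay":0,"az":0,"fingers":0},{"x":0,"y":0,"z":0,"ax":0,"ay":0,"az":0,"fingers":0}])

```text
time: 21.58
eef_pos: [0.5215, 0.1316, 0.325]
tool_rot: [[-0.0, 0.146, -0.989], [-0.0, -0.989, -0.146], [-1.0, 0.0, 0.0]]
contact_force: [0.2, -0.0, -0.7]
finger_gap: -0.0
```

servo_tool(moves=[{"x":0,"y":-0.4,"z":0,"ax":0,"ay":0,"az":0,"fingers":0},{"x":0,"y":-0.4,"z":0,"ax":0,"ay":0,"az":0,"fingers":0},{"x":0,"y":-0.4,"z":0,"ax":0,"ay":0,"az":0,"fingers":0},{"x":0,"y":-0.4,"z":0,"ax":0,"ay":0,"az":0,"fingers":0},{"x":0,"y":-0.4,"z":0,"ax":0,"ay":0,"az":0,"fingers":0},{"x":0,"y":0,"z":0,"ax":0,"ay":0,"az":0,"fingers":0},{"x":0,"y":0,"z":0,"ax":0,"ay":0,"az":0,"fingers":0},{"x":0,"y":0,"z":0,"ax":0,"ay":0,"az":0,"fingers":0},{"x":0,"y":0,"z":0,"ax":0,"ay":0,"az":0,"fingers":0},{"x":0,"y":0,"z":0,"ax":0,"ay":0,"az":0,"fingers":0}])

```text
time: 22.42
eef_pos: [0.5214, 0.1327, 0.325]
tool_rot: [[-0.0, 0.145, -0.989], [-0.001, -0.989, -0.145], [-1.0, 0.001, 0.0]]
contact_force: [0.0, -6.0, 0.8]
finger_gap: 0.0
```

```bash
cat > chk.py <<'E'
from h import *
o=robot.observe();p=np.array([640.8,169.6]);go((*p,325),-81.6,o)
f=grab('side');w=world(f);X=np.array([-.146,.989]);Y=np.array([-.989,-.146]);c=np.array([555.8,231])
xc=(w[...,:2]*1000-c)@X;yc=(w[...,:2]*1000-c)@Y
m=(w[...,2]>.183)&(w[...,2]<.1925)&(xc>-90)&(xc<-62)&(yc>-60)&(yc<28)
m2=(w[...,2]>.19)&(w[...,2]<.2)&(xc>-57.5)&(xc<-52)&(abs(yc)<80)
print(m.sum(),'slope',np.polyfit(yc[m],xc[m],1),'z',np.median(w[m][:,2]),'front edge',np.polyfit(yc[m2],xc[m2],1))
E
python3 chk.py
```

```text
t 22.42 p [521.4 132.7 325. ] yang -81.66 down [-1.0e-04 -1.4e-03 -1.0e+00] F [ 0.02 -5.99  0.84] M [-0.95 -0.11 -0.01] gap 0.0
shift tool [-1.000e-01 -1.920e+01 -1.235e+02] ax -0.06
251 slope [-2.88665158e-03 -6.96995432e+01] z 0.1867485413228491 front edge [ 2.60245042e-04 -5.31930339e+01]
```

6 N is felt on the bumpers and the door is parallel (slope -0.003). I back off straight and rise.

servo_tool(moves=[{"x":0,"y":1,"z":0,"ax":0,"ay":0,"az":0,"fingers":0},{"x":0,"y":3,"z":0,"ax":0,"ay":0,"az":0,"fingers":0},{"x":0,"y":8,"z":0,"ax":0,"ay":0,"az":0,"fingers":0},{"x":0,"y":15,"z":0,"ax":0,"ay":0,"az":0,"fingers":0},{"x":0,"y":20,"z":0,"ax":0,"ay":0,"az":0,"fingers":0},{"x":-10,"y":15,"z":0,"ax":0,"ay":0,"az":0,"fingers":0},{"x":-20,"y":8,"z":0,"ax":0,"ay":0,"az":0,"fingers":0},{"x":-20,"y":0,"z":0,"ax":0,"ay":0,"az":0,"fingers":0},{"x":-10,"y":0,"z":0,"ax":0,"ay":0,"az":0,"fingers":0},{"x":0,"y":0,"z":0,"ax":0,"ay":0,"az":0,"fingers":0}])

```text
time: 23.3
eef_pos: [0.5323, 0.0646, 0.3872]
tool_rot: [[0.005, 0.146, -0.989], [0.001, -0.989, -0.146], [-1.0, -0.001, -0.005]]
contact_force: [1.0, 0.2, 0.4]
finger_gap: -0.0001
```

```bash
cat >> chk.py <<'E'
m=(w[...,2]>.183)&(w[...,2]<.1925)&(xc>-110)&(xc<-60)&(yc>-78)&(yc<65)
print('all',m.sum(),cv2.minAreaRect(np.stack([yc[m],xc[m]],-1).astype(np.float32)))
v=grab('wrist');cv2.imwrite('pics/w10.png',v['pixels'][...,::-1])
E
python3 chk.py
```

```text
t 23.3 p [532.3  64.6 387.2] yang -81.6 down [ 0.0045  0.0012 -1.    ] F [1.01 0.21 0.41] M [-0.03  0.    0.01] gap -0.0001
shift tool [  62.8  -88.  -122.4] ax -0.0
239 slope [-5.61017442e-02 -7.37905338e+01] z 0.18666992772122848 front edge [-2.62056084e-03 -5.31065488e+01]
all 328 ((4.957370758056641, -73.78820037841797), (118.31017303466797, 19.037586212158203), 0.7364794611930847)
```

View pics/w10.png

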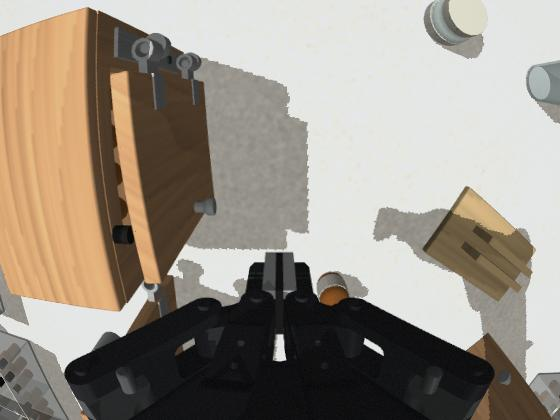

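The wrist view shows the door hung on both pins, but rebounded slightly off the bumper: its free edge is at (150,280) and the bumper at (122,235), about 0.05 rad. I push it again more softly and retreat very slowly.

servo_tool(moves=[{"x":10,"y":0,"z":0,"ax":0,"ay":0,"az":0,"fingers":0},{"x":20,"y":-5,"z":0,"ax":0,"ay":0,"az":0,"fingers":0},{"x":20,"y":-10,"z":0,"ax":0,"ay":0,"az":0,"fingers":0},{"x":10,"y":-15,"z":0,"ax":0,"ay":0,"az":0,"fingers":0},{"x":0,"y":-12,"z":0,"ax":0,"ay":0,"az":0,"fingers":0},{"x":0,"y":-6,"z":0,"ax":0,"ay":0,"az":0,"fingers":0},{"x":0,"y":-3,"z":0,"ax":0,"ay":0,"az":0,"fingers":0},{"x":0,"y":0,"z":0,"ax":0,"ay":0,"az":0,"fingers":0},{"x":0,"y":0,"z":0,"ax":0,"ay":0,"az":0,"fingers":0},{"x":0,"y":0,"z":0,"ax":0,"ay":0,"az":0,"fingers":0}])

```text
time: 24.23
eef_pos: [0.5244, 0.1141, 0.3255]
tool_rot: [[0.001, 0.145, -0.989], [-0.0, -0.989, -0.145], [-1.0, 0.0, -0.001]]
contact_force: [0.3, 0.6, -0.2]
finger_gap: 0.0001
```

```bash
python3 chk.py
```

```text
t 24.23 p [524.4 114.1 325.5] yang -81.66 down [ 1.e-03 -3.e-04 -1.e+00] F [ 0.32  0.58 -0.17] M [0.04 0.04 0.01] gap 0.0001
shift tool [   0.6  -38.  -123.3] ax -0.06
240 slope [-6.16216933e-02 -7.38991981e+01] z 0.18670954375344878 front edge [ 4.24308468e-04 -5.30208568e+01]
all 341 ((5.767269134521484, -73.76150512695312), (44.60518264770508, 115.81067657470703), 69.9880142211914)
```

servo_tool(moves=[{"x":0,"y":-3,"z":0,"ax":0,"ay":0,"az":0,"fingers":0},{"x":0,"y":-3,"z":0,"ax":0,"ay":0,"az":0,"fingers":0},{"x":0,"y":-2,"z":0,"ax":0,"ay":0,"az":0,"fingers":0},{"x":0,"y":-1,"z":0,"ax":0,"ay":0,"az":0,"fingers":0},{"x":0,"y":-1,"z":0,"ax":0,"ay":0,"az":0,"fingers":0},{"x":0,"y":-1,"z":0,"ax":0,"ay":0,"az":0,"fingers":0},{"x":0,"y":-1,"z":0,"ax":0,"ay":0,"az":0,"fingers":0},{"x":0,"y":-1,"z":0,"ax":0,"ay":0,"az":0,"fingers":0},{"x":0,"y":-1,"z":0,"ax":0,"ay":0,"az":0,"fingers":0},{"x":0,"y":-0.5,"z":0,"ax":0,"ay":0,"az":0,"fingers":0}])

```text
time: 25.17
eef_pos: [0.5219, 0.1293, 0.325]
tool_rot: [[-0.0, 0.146, -0.989], [0.0, -0.989, -0.146], [-1.0, -0.0, 0.0]]
contact_force: [-0.6, 0.0, 0.1]
finger_gap: 0.0003
```

servo_tool(moves=[{"x":0,"y":-0.5,"z":0,"ax":0,"ay":0,"az":0,"fingers":0},{"x":0,"y":-0.5,"z":0,"ax":0,"ay":0,"az":0,"fingers":0},{"x":0,"y":-0.5,"z":0,"ax":0,"ay":0,"az":0,"fingers":0},{"x":0,"y":-0.5,"z":0,"ax":0,"ay":0,"az":0,"fingers":0},{"x":0,"y":-0.5,"z":0,"ax":0,"ay":0,"az":0,"fingers":0},{"x":0,"y":-0.5,"z":0,"ax":0,"ay":0,"az":0,"fingers":0},{"x":0,"y":0,"z":0,"ax":0,"ay":0,"az":0,"fingers":0},{"x":0,"y":0,"z":0,"ax":0,"ay":0,"az":0,"fingers":0},{"x":0,"y":0,"z":0,"ax":0,"ay":0,"az":0,"fingers":0},{"x":0,"y":0,"z":0,"ax":0,"ay":0,"az":0,"fingers":0}])

```text
time: 26.0
eef_pos: [0.5215, 0.1321, 0.325]
tool_rot: [[-0.0, 0.146, -0.989], [-0.0, -0.989, -0.146], [-1.0, 0.0, 0.0]]
contact_force: [-0.7, 0.3, 0.5]
finger_gap: -0.0003
```

```bash
python3 chk.py
```

```text
t 26.0 p [521.5 132.1 325. ] yang -81.61 down [-0. -0. -1.] F [-0.68  0.25  0.47] M [0.   0.02 0.  ] gap -0.0003
shift tool [  -0.   -19.7 -123.5] ax -0.01
248 slope [-8.77542173e-03 -6.98169528e+01] z 0.18685645252035787 front edge [ 8.68823443e-04 -5.32729453e+01]
all 341 ((4.857688903808594, -82.39045715332031), (118.30445098876953, 39.05820083618164), 1.2168270349502563)
```

servo_tool(moves=[{"x":0,"y":-0.2,"z":0,"ax":0,"ay":0,"az":0,"fingers":0},{"x":0,"y":-0.2,"z":0,"ax":0,"ay":0,"az":0,"fingers":0},{"x":0,"y":-0.2,"z":0,"ax":0,"ay":0,"az":0,"fingers":0},{"x":0,"y":0,"z":0,"ax":0,"ay":0,"az":0,"fingers":0},{"x":0,"y":0,"z":0,"ax":0,"ay":0,"az":0,"fingers":0},{"x":0,"y":0,"z":0,"ax":0,"ay":0,"az":0,"fingers":0},{"x":0,"y":0,"z":0,"ax":0,"ay":0,"az":0,"fingers":0},{"x":0,"y":0,"z":0,"ax":0,"ay":0,"az":0,"fingers":0},{"x":0,"y":0,"z":0,"ax":0,"ay":0,"az":0,"fingers":0},{"x":0,"y":0,"z":0,"ax":0,"ay":0,"az":0,"fingers":0}])

```text
time: 26.93
eef_pos: [0.5214, 0.1324, 0.325]
tool_rot: [[-0.0, 0.146, -0.989], [-0.0, -0.989, -0.146], [-1.0, 0.0, 0.0]]
contact_force: [0.9, -3.4, 0.4]
finger_gap: 0.0001
```

servo_tool(moves=[{"x":0,"y":0.1,"z":0,"ax":0,"ay":0,"az":0,"fingers":0},{"x":0,"y":0.1,"z":0,"ax":0,"ay":0,"az":0,"fingers":0},{"x":0,"y":0.1,"z":0,"ax":0,"ay":0,"az":0,"fingers":0},{"x":0,"y":0.1,"z":0,"ax":0,"ay":0,"az":0,"fingers":0},{"x":0,"y":0.1,"z":0,"ax":0,"ay":0,"az":0,"fingers":0},{"x":0,"y":0.1,"z":0,"ax":0,"ay":0,"az":0,"fingers":0},{"x":0,"y":0.1,"z":0,"ax":0,"ay":0,"az":0,"fingers":0},{"x":0,"y":0.1,"z":0,"ax":0,"ay":0,"az":0,"fingers":0},{"x":0,"y":0.1,"z":0,"ax":0,"ay":0,"az":0,"fingers":0},{"x":0,"y":0.1,"z":0,"ax":0,"ay":0,"az":0,"fingers":0}])

```text
time: 27.77
eef_pos: [0.5214, 0.1322, 0.325]
tool_rot: [[-0.0, 0.147, -0.989], [0.001, -0.989, -0.147], [-1.0, -0.001, -0.0]]
contact_force: [-0.1, -0.9, 0.3]
finger_gap: -0.0002
```

servo_tool(moves=[{"x":0,"y":0.3,"z":0,"ax":0,"ay":0,"az":0,"fingers":0},{"x":0,"y":0.5,"z":0,"ax":0,"ay":0,"az":0,"fingers":0},{"x":0,"y":1,"z":0,"ax":0,"ay":0,"az":0,"fingers":0},{"x":0,"y":3,"z":0,"ax":0,"ay":0,"az":0,"fingers":0},{"x":0,"y":8,"z":0,"ax":0,"ay":0,"az":0,"fingers":0},{"x":0,"y":15,"z":0,"ax":0,"ay":0,"az":0,"fingers":0},{"x":0,"y":15,"z":0,"ax":0,"ay":0,"az":0,"fingers":0},{"x":0,"y":8,"z":0,"ax":0,"ay":0,"az":0,"fingers":0},{"x":0,"y":0,"z":0,"ax":0,"ay":0,"az":0,"fingers":0},{"x":0,"y":0,"z":0,"ax":0,"ay":0,"az":0,"fingers":0}])

```text
time: 28.6
eef_pos: [0.529, 0.0812, 0.325]
tool_rot: [[0.0, 0.145, -0.989], [0.0, -0.989, -0.145], [-1.0, -0.0, -0.0]]
contact_force: [0.1, 0.5, 1.1]
finger_gap: -0.0002
```

```bash
python3 chk.py; python3 - <<'E'
from h import *
f=grab('top');w=world(f)*1000
# upright / bystanders / upper knuckle height
for nm,c,h in(('beaker',(721,-260),(70,95)),('jar',(745,-96),(52,66)),('bottle',(406,-19),(68,82))):
    m=(np.hypot(w[...,0]-c[0],w[...,1]-c[1])<50)&(w[...,2]>h[0])&(w[...,2]<h[1]);P=w[m]
    if len(P)>5:print(nm,len(P),np.round(cv2.minAreaRect(P[:,:2].astype(np.float32))[0],1))
c=np.array([555.8,231]);X=np.array([-.146,.989]);Y=np.array([-.989,-.146]);xc=(w[...,:2]-c)@X;yc=(w[...,:2]-c)@Y
m=(w[...,2]>184)&(w[...,2]<193)&(xc>-95)&(xc<-60)&(yc>-75)&(yc<70)
print('top cam',m.sum(),'z',np.median(w[m][:,2]) if m.sum() else 0,np.polyfit(yc[m],xc[m],1) if m.sum()>9 else '')
E
```

```text
t 28.6 p [529.   81.2 325. ] yang -81.67 down [ 0.e+00  2.e-04 -1.e+00] F [0.12 0.54 1.14] M [ 0.03 -0.04  0.03] gap -0.0002
shift tool [   0.   -71.3 -123.4] ax -0.07
241 slope [-3.06452437e-02 -7.18425420e+01] z 0.18673233316094281 front edge [ 1.04039556e-03 -5.32387475e+01]
all 333 ((5.224822998046875, -70.60626220703125), (17.747394561767578, 119.24893188476562), 88.39949035644531)
beaker 191 [ 721.8 -259.3]
jar 281 [745.5 -95.3]
bottle 42 [406.3 -18.6]
top cam 0 z 0
```

servo_tool(moves=[{"x":-10,"y":5,"z":0,"ax":0,"ay":0,"az":0,"fingers":0},{"x":-15,"y":10,"z":0,"ax":0,"ay":0,"az":0,"fingers":0},{"x":-20,"y":10,"z":0,"ax":0,"ay":0,"az":0,"fingers":0},{"x":-20,"y":5,"z":0,"ax":0,"ay":0,"az":0,"fingers":0},{"x":-10,"y":0,"z":0,"ax":0,"ay":0,"az":0,"fingers":0},{"x":0,"y":0,"z":0,"ax":0,"ay":0,"az":0,"fingers":0},{"x":0,"y":0,"z":0,"ax":0,"ay":0,"az":0,"fingers":0},{"x":0,"y":0,"z":0,"ax":0,"ay":0,"az":0,"fingers":0},{"x":0,"y":0,"z":0,"ax":0,"ay":0,"az":0,"fingers":0},{"x":0,"y":0,"z":0,"ax":0,"ay":0,"az":0,"fingers":0}])

```text
time: 29.58
eef_pos: [0.533, 0.0522, 0.3989]
tool_rot: [[-0.002, 0.147, -0.989], [-0.0, -0.989, -0.147], [-1.0, -0.0, 0.002]]
contact_force: [0.4, -0.6, -0.7]
finger_gap: 0.0
```

```bash
python3 chk.py
```

```text
t 29.58 p [533.   52.2 398.9] yang -81.56 down [-2.e-03 -1.e-04 -1.e+00] F [ 0.38 -0.61 -0.68] M [ 0.01  0.02 -0.  ] gap 0.0
shift tool [  73.7 -100.3 -124.1] ax 0.04
241 slope [-2.90418997e-02 -7.17240876e+01] z 0.18685840694567216 front edge [ 9.14028072e-04 -5.29497217e+01]
all 327 ((4.9817657470703125, -70.20354461669922), (19.166528701782227, 119.54151916503906), 88.92744445800781)
```

The door is at rest, 0.03 rad from parallel (limit 0.12), and the robot is clear. I hand it in.

```bash
python3 -c "
from bench import robot
print(robot.finish_job())"
```

```text
the job is handed in; nothing more can be done
None
```

I lifted the small door out of the stand, hung it on both hinge pins and swung it shut. I handed the job in at about 29.6 s of the 72 s; no verdict is reported.

- **Finding the pins:** the wrist camera showed them offset about 4 mm from the shoulder centres. I lined the door up by looking down through the upper knuckle's bore. The descent met nothing until the knuckles bottomed at the expected height. There the wrist reading rose by about 6 N, against the 25 N limit.
- **Shutting:** I felt the bumpers at 6 N on the first push, but the door rebounded to about 0.06 rad open. I pushed again to about 3 N and backed off slowly.
- **Last checks:** the door stood about 0.03 rad from parallel to the cabinet front (limit 0.12). That was the same in two readings a second apart, so it looked at rest. The robot was clear of everything, and the bottle, jar and beaker were within 1 mm of where they started.
- **What didn't fully agree:** the door is not pressed right against the bumpers; it sits a few millimetres open at its free edge. The side camera put the door top at about 187 mm against an expected 190 mm; it also read 1.7 mm low on the stand. I took the wrist height and contact as the better sign that the knuckles are fully down. The top camera returned no usable points on the shut door.

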